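# Click a tea tin's lid shut, section by section

## Robot

A 7-joint arm with a two-finger parallel gripper is mounted at the origin on the work surface. World frame = base frame: x ahead of the robot, y to its left, z up, the work surface at z = 0. Lengths are in m, angles in rad, forces in N, time in s.
With the tool pointing down it reaches from about 0.425 to 0.925 m from the base axis. Payload 6.8 kg.
Tool frame: the origin (TCP) lies midway between the tips of the shut fingers; the grasp point (between the pads) lies 19 mm behind it; z points along the fingers, y is the line along which they close (so a half turn about z gives the same grasp; the last joint's range is limited). The gripper opens to 85 mm and grips with 20 to 120 N. Pads are 22 mm wide; open, the fingers measure 114 mm over their backs; the gripper's body (76 mm by 85 mm) begins 54 mm behind the grasp point. The pads swing forward as they close: fully open they stand 13 mm farther back than shut.
Start: joints at [1.052, 0.477, 0.022, 1.555, -0.011, 1.109, -0.083], TCP at [0.27, -0.619, 0.231] pointing down, gripper open.
Joint ranges: [-2.96, 2.96], [-0.34, 2.1], [-1.41, 1.46], [0.24, 2.44], [-1.37, 4.51], [0.17, 1.92], [-2.96, 2.96]. Speed limits (rad/s): [2.39, 2.39, 3.14, 3.14, 3.14, 3.14, 3.14].

## Interface

Orientations are given as a unit quaternion [w, x, y, z].
In Python, from station import bot gives the robot as it stands.
- The arm moves only by the tool jog_arm, never from a script. Its argument "rows" is a list of rows, each an object of numbers: "fingers": the finger opening in mm, from 0 to 85.4; "x", "y", "z": the shift along the tool's x, y, z in mm; "ax", "ay", "az": the turn, a rotation vector about the tool's x, y, z in degrees. A call has exactly 8 rows; each row shifts and turns the commanded pose from where the row before left it, along the tool's axes as they then stand; what a row does not reach is not made up. A row lasts 1/10 s, in which the tool goes at most 50 mm and 8.59 degrees, less where a joint would pass 70% of its speed; a pose out of reach is approached as far as the arm can. A call with a gripper value outside its range is refused whole. The fingers move at their own pace and stop on an object; "force" is the grip in N (left out, the last holds). Time passes only in rows, so rows that do not move let the fingers close, or fill a call up. It gives the time, the measured TCP pose, the force, the opening and the grip force at its end, in the units of the state.
- bot.get_obs(): the state, without advancing time (a new reading comes with each control period).
- bot.read_camera(name): name is "scene" or "top" or "wrist"; returns a dict with "pixels" (480x640x3 uint8, red, green, blue), "vertical_fov" (degrees; the focal length in pixels is half the picture's height over the tangent of half this angle, whatever the lens; pixels are square), "cx", "cy" (the principal point, pixels), "world_from_camera" (4x4, takes a point from camera to world coordinates). Camera axes: x right, y down, z forward; pixel columns grow to the right and rows downward; lengths in m; the calibration is good to about 2 mm. A picture is of the moment at which its call begins. There is no depth.
- bot.hand_in(): hands the job in; it is judged then, once.
The state is a dict: "t": time; "q": joint angles; "joint_vel": joint speeds; "joint_torque": joint torques, N m; "eef_pos": TCP position; "tool_rot": TCP orientation; "contact_force": force on the tool from outside, world axes, zero at the start; "torque": the same for the moment, N m; "gripper_width": opening from 0.0 (shut) to 1.0 (fully open); "grasp_force": force on a finger pad.
Only numpy, scipy, OpenCV 4.12 (cv2) and the standard library are available. Lean on these libraries where they do the work, as an engineer would, in place of code of your own. Each camera call takes 0.05 s, during which the arm holds its last target. There are 200 camera calls.

## Task

The lid of the round tea tin has been set on, but the four sections of its rim still stand up: press each of them down with the fingertips, going round the rim, until every one has clicked shut level with the middle of the lid. Only press: do not lift, tip or push the tin from its place, and leave the other things on the table where they are.

Things in the scene. Friction and masses are not known exactly. Their poses are not given: they have to be found in the camera images.
- tin: the tin to close: round, steel, 168 mm across, about 1.2 kg, loose on the table. Origin: centre of its underside, z up. White lid: fixed centre disc (111 mm across, top at 70 mm) with a middle knob (26 mm across, top at 88 mm); round it a rim ring (radius 58 to 90 mm) split into four equal sections, centred on the tin's +x, +y, -x, -y and parted by narrow gaps on the diagonals
- sec0 (a joint): how far the lid section on the tin's +x side is pressed down, m: 0 = up (flat top 79 mm above the table, 9 mm proud of the centre disc), 0.009 = clicked shut (level with the disc). Moves straight down. Takes about 8 N to start it moving, less further down; past half way it snaps down and stays by itself; released before half way it springs up again
- sec0_pad (a point): centre of the top of the round thumb pad (20 mm across, 1.5 mm high) in the middle of that section, 74 mm from the tin's axis towards its +x; 80.5 mm above the table while up, 71.5 mm when shut; moves with the section
- sec1 (a joint): how far the lid section on the tin's +y side is pressed down, m: 0 = up (flat top 79 mm above the table, 9 mm proud of the centre disc), 0.009 = clicked shut (level with the disc). Moves straight down. Takes about 8 N to start it moving, less further down; past half way it snaps down and stays by itself; released before half way it springs up again
- sec1_pad (a point): centre of the top of the round thumb pad (20 mm across, 1.5 mm high) in the middle of that section, 74 mm from the tin's axis towards its +y; 80.5 mm above the table while up, 71.5 mm when shut; moves with the section
- sec2 (a joint): how far the lid section on the tin's -x side is pressed down, m: 0 = up (flat top 79 mm above the table, 9 mm proud of the centre disc), 0.009 = clicked shut (level with the disc). Moves straight down. Takes about 8 N to start it moving, less further down; past half way it snaps down and stays by itself; released before half way it springs up again
- sec2_pad (a point): centre of the top of the round thumb pad (20 mm across, 1.5 mm high) in the middle of that section, 74 mm from the tin's axis towards its -x; 80.5 mm above the table while up, 71.5 mm when shut; moves with the section
- sec3 (a joint): how far the lid section on the tin's -y side is pressed down, m: 0 = up (flat top 79 mm above the table, 9 mm proud of the centre disc), 0.009 = clicked shut (level with the disc). Moves straight down. Takes about 8 N to start it moving, less further down; past half way it snaps down and stays by itself; released before half way it springs up again
- sec3_pad (a point): centre of the top of the round thumb pad (20 mm across, 1.5 mm high) in the middle of that section, 74 mm from the tin's axis towards its -y; 80.5 mm above the table while up, 71.5 mm when shut; moves with the section
- cake0: bystander: bottom tea cake of a loose stack of three, a disc 110 mm across, 18 mm thick; origin: centre of its underside
- cake1: bystander: middle (paper-wrapped) tea cake of a loose stack of three, a disc 110 mm across, 18 mm thick; origin: centre of its underside
- cake2: bystander: top tea cake of a loose stack of three, a disc 110 mm across, 18 mm thick; origin: centre of its underside
- tray: bystander: fixed wooden tray, 140 x 120 mm, 28 mm high; origin: centre of its underside
- pick: bystander: tea pick, 115 mm long, lying in the tray
- minicake: bystander: small tea cake, 48 mm across, 14 mm thick, lying in the tray
- jar: bystander: closed jar, 60 mm across, 85 mm tall, beyond the tin; origin: centre of its underside
- cup: bystander: white cup, 66 mm across, 50 mm tall, beyond the tin; origin: centre of its underside
- brush: bystander: brush, 170 mm long, lying along the robot's right side of the work
Not all that is in view belongs to the job. What is shaped like the tin but orange or turquoise is not meant.

How it is judged:
By the outcome, as a careful person would: the job done as asked, in the order asked, and still so for the second after the job is handed in, with the robot touching nothing.
It also fails if it takes over 42 s, if anything falls off the work surface, if the arm or the gripper's body presses on something with over 40 N, if the wrist force passes 120 N, or if a joint passes its speed limit or range.

## Working session

There is one attempt and no reset: what is moved stays moved. The work goes in short steps, Python scripts to look and compute and a tool call to move; the robot and the scene stay as the last step left them, time stands still between calls to the robot, and variables do not carry over. Pictures are saved under pics/ and viewed, at most 10 in all, crops included, and the job is handed in when it is done.

Besides the shell and the picture viewer there is one more tool, called by a JSON object that holds its "name" and its "arguments", one argument or row to a line. jog_arm: Moves the arm, as the interface text tells. Its arguments: {"type":"object","properties":{"rows":{"type":"array","items":{"type":"object","properties":{"fingers":{"type":"number"},"x":{"type":"number"},"y":{"type":"number"},"z":{"type":"number"},"ax":{"type":"number"},"ay":{"type":"number"},"az":{"type":"number"}}}},"force":{"type":"number"}},"required":["rows"]}

```bash
mkdir -p pics; python3 - <<'E'
from station import bot
import cv2,numpy as np
for n in ("scene","top"):
    c=bot.read_camera(n); cv2.imwrite(f"pics/{n}0.png",c["pixels"][:,:,::-1])
    print(n,c["vertical_fov"],c["cx"],c["cy"],np.round(c["world_from_camera"],4).tolist())
o=bot.get_obs();print(o["t"],o["eef_pos"],o["tool_rot"],o["contact_force"])
E
```

```text
scene 45.42608976977263 316.8924562790743 226.6442849551146 [[0.7901, 0.326, -0.5191, 1.027], [0.613, -0.4265, 0.6652, -0.6898], [-0.0045, -0.8437, -0.5368, 0.6163], [0.0, 0.0, 0.0, 1.0]]
top 49.02229881291584 314.40693360319335 241.866400580059 [[0.0132, -0.9907, 0.1353, 0.4297], [-0.9998, -0.0115, 0.0132, -0.0652], [-0.0115, -0.1355, -0.9907, 1.0471], [0.0, 0.0, 0.0, 1.0]]
0.1 [ 0.26929561 -0.61837144  0.23040039] [-7.90148436e-04  9.78980681e-01  2.03951329e-01 -2.39860244e-04] [-0.2252256   0.45590245 -0.73452633]
```

View pics/top0.png

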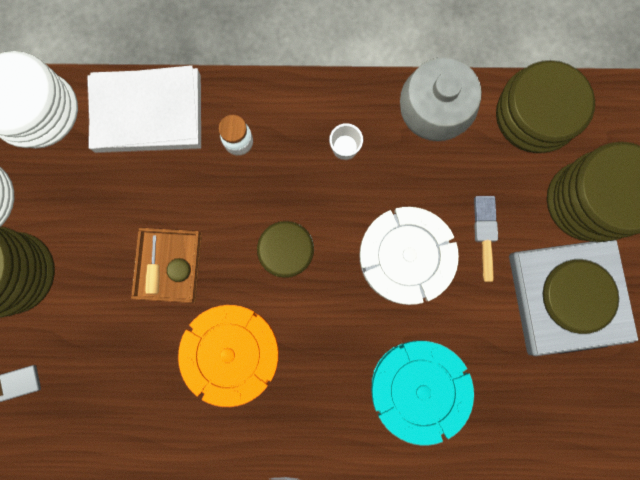

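View pics/scene0.png

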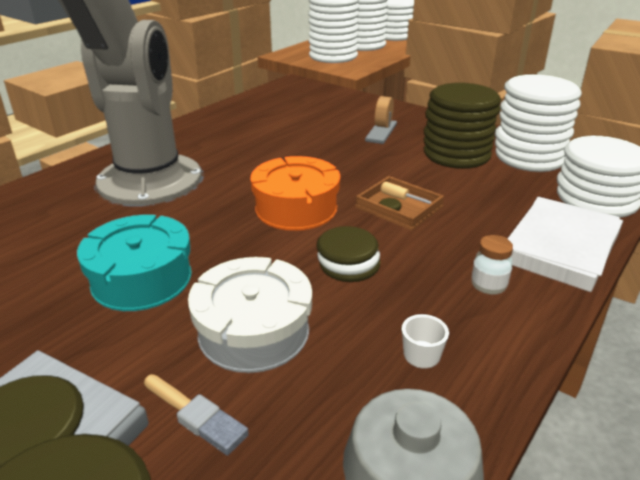

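```bash
cat > h.py <<'E'
import numpy as np,cv2
def plane_H(c,z,x0,y0,s):
    """homography image<-rectified; rectified px (u,v): x=x0-(v)*s, y=y0-(u)*s at height z"""
    f=240/np.tan(np.radians(c["vertical_fov"])/2)
    K=np.array([[f,0,c["cx"]],[0,f,c["cy"]],[0,0,1]])
    T=np.linalg.inv(c["world_from_camera"])
    M=K@T[:3]
    A=np.array([[0,-s,x0],[-s,0,y0],[0,0,z],[0,0,1]])
    return M@A
def rect(c,z,xc,yc,half=0.13,n=600):
    s=2*half/n
    H=plane_H(c,z,xc+half,yc+half,s)
    return cv2.warpPerspective(c["pixels"],H,(n,n),flags=cv2.WARP_INVERSE_MAP|cv2.INTER_LINEAR),s
E
python3 - <<'E'
from station import bot
import numpy as np,cv2
from h import *
out=[]
for n,seed in (("top",(409,255)),("scene",(250,293))):
    c=bot.read_camera(n)
    Hh=plane_H(c,0.079,0,0,1); w=np.linalg.inv(Hh)@[seed[0],seed[1],1]; w/=w[2]
    xc,yc=-w[1],-w[0]
    print(n,xc,yc)
    if n=="top": X,Y=xc,yc
    im,s=rect(c,0.079,X,Y)
    if n=="top":
        m=(im.min(2)>110).astype(np.uint8)
        k,l,st,_=cv2.connectedComponentsWithStats(m)
        b=(l==1+np.argmax(st[1:,4])).astype(np.uint8)
        cn=max(cv2.findContours(b,0,1)[0],key=len); h=cv2.convexHull(cn)
        print(cv2.minEnclosingCircle(h),cv2.fitEllipse(h),s)
        (u,v),r=cv2.minEnclosingCircle(h)
        print("centre",X+.13-v*s,Y+.13-u*s,r*s)
    out.append(im[:,:,::-1])
cv2.imwrite("pics/r.png",cv2.resize(np.hstack(out),(800,400)))
E
```

```text
top 0.5394559018459235 -0.2273020187031248
((298.09893798828125, 299.0404357910156), 212.46786499023438) ((298.6163330078125, 298.4484558105469), (420.7960510253906, 423.31121826171875), 44.088748931884766) 0.00043333333333333337
centre 0.5398717130031501 -0.22647822516471336 0.0920694081624349
scene 0.5409008237544004 -0.22850923335682968
```

View pics/r.png

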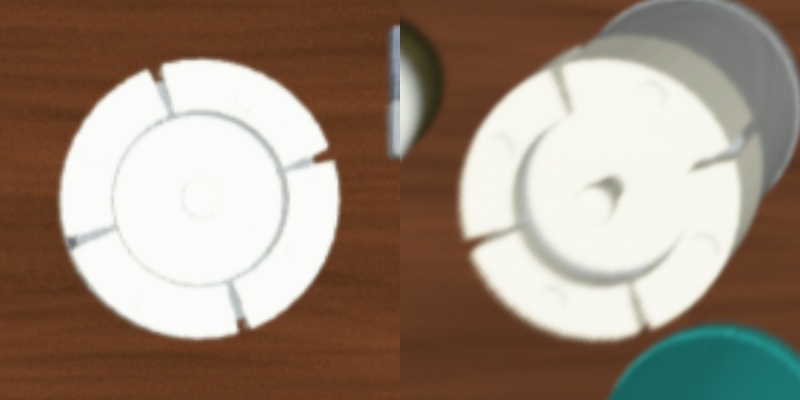

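{"name": "jog_arm", "arguments": {
  "rows": [
    {"fingers": 0,"x": 43,"y": -25},
    {"fingers": 0,"x": 43,"y": -25},
    {"fingers": 0,"x": 43,"y": -25},
    {"fingers": 0,"x": 43,"y": -25},
    {"fingers": 0,"x": 43,"y": -25},
    {"fingers": 0,"x": 43,"y": -25},
    {"fingers": 0,"x": 43,"y": -25},
    {"fingers": 0,"x": 43,"y": -25}
  ],
  "force": 40
}}

```text
invalid input
```

{"name": "jog_arm", "arguments": {
  "rows": [
    {"fingers": 0,"az": -8.2},
    {"fingers": 0,"az": -8.2},
    {"fingers": 0,"az": -8.2},
    {"fingers": 0,"az": -8.2},
    {"fingers": 0,"az": -8.2},
    {"fingers": 0,"z": 20},
    {"fingers": 0,"z": 20},
    {"fingers": 0}
  ]
}}

```text
invalid input
```

{"name": "jog_arm", "arguments": {
  "rows": [
    {"fingers": 0,"x": 43,"y": -25,"z": 0,"ax": 0,"ay": 0,"az": 0},
    {"fingers": 0,"x": 43,"y": -25,"z": 0,"ax": 0,"ay": 0,"az": 0},
    {"fingers": 0,"x": 43,"y": -25,"z": 0,"ax": 0,"ay": 0,"az": 0},
    {"fingers": 0,"x": 43,"y": -25,"z": 0,"ax": 0,"ay": 0,"az": 0},
    {"fingers": 0,"x": 43,"y": -25,"z": 0,"ax": 0,"ay": 0,"az": 0},
    {"fingers": 0,"x": 43,"y": -25,"z": 0,"ax": 0,"ay": 0,"az": 0},
    {"fingers": 0,"x": 43,"y": -25,"z": 0,"ax": 0,"ay": 0,"az": 0},
    {"fingers": 0,"x": 43,"y": -25,"z": 0,"ax": 0,"ay": 0,"az": 0}
  ],
  "force": 40
}}

```text
t: 1.0
eef_pos: [0.5059, -0.2964, 0.2314]
tool_rot: [0.0, 0.979, 0.204, 0.0]
contact_force: [-0.3, -0.5, 0.1]
gripper_width: -0.004
grasp_force: 0.0
```

{"name": "jog_arm", "arguments": {
  "rows": [
    {"fingers": 0,"x": 0,"y": 0,"z": 0,"ax": 0,"ay": 0,"az": -8.2},
    {"fingers": 0,"x": 0,"y": 0,"z": 0,"ax": 0,"ay": 0,"az": -8.2},
    {"fingers": 0,"x": 0,"y": 0,"z": 0,"ax": 0,"ay": 0,"az": -8.2},
    {"fingers": 0,"x": 0,"y": 0,"z": 0,"ax": 0,"ay": 0,"az": -8.2},
    {"fingers": 0,"x": 0,"y": 0,"z": 0,"ax": 0,"ay": 0,"az": -8.2},
    {"fingers": 0,"x": 0,"y": 0,"z": 40,"ax": 0,"ay": 0,"az": 0},
    {"fingers": 0,"x": 0,"y": 0,"z": 40,"ax": 0,"ay": 0,"az": 0},
    {"fingers": 0,"x": 0,"y": 0,"z": 30,"ax": 0,"ay": 0,"az": 0}
  ]
}}

```text
t: 1.8
eef_pos: [0.5041, -0.2978, 0.1192]
tool_rot: [-0.001, 0.846, 0.534, -0.0]
contact_force: [-0.3, -0.1, -0.8]
gripper_width: 0.001
grasp_force: 0.0
```

```bash
python3 - <<'E'
from station import bot
import numpy as np,cv2
from scipy.spatial.transform import Rotation as R
o=bot.get_obs();w=o["tool_rot"];Rm=R.from_quat([w[1],w[2],w[3],w[0]]).as_matrix()
print(o["eef_pos"],np.round(Rm,3).tolist(),o["contact_force"])
C=np.array([.540,-.227])
for k in (-115.7,-25.7,64.3,154.3):
    a=np.radians(k);p=np.array([*(C+.074*np.array([np.cos(a),np.sin(a)])),.081])
    print(p,np.round(1000*Rm.T@(p-o["eef_pos"]),1))
im=[]
for n in("scene",):
    c=bot.read_camera(n);p=c["pixels"][:,:,::-1][150:400,80:400]
cv2.imwrite("pics/p1.png",cv2.resize(p,(768,600),interpolation=cv2.INTER_CUBIC))
E
```

```text
[ 0.50407026 -0.29783169  0.11916962] [[0.43, 0.903, -0.002], [0.903, -0.43, 0.001], [0.0, -0.002, -1.0]] [-0.34682517 -0.12881835 -0.7664425 ]
[ 0.50790923 -0.2936797   0.081     ] [ 5.4  1.7 38.2]
[ 0.6066797  -0.25909077  0.081     ] [79.1 76.  38. ]
[ 0.57209077 -0.1603203   0.081     ] [153.4   2.3  38.2]
[ 0.4733203  -0.19490923  0.081     ] [ 79.7 -72.   38.3]
```

View pics/p1.png

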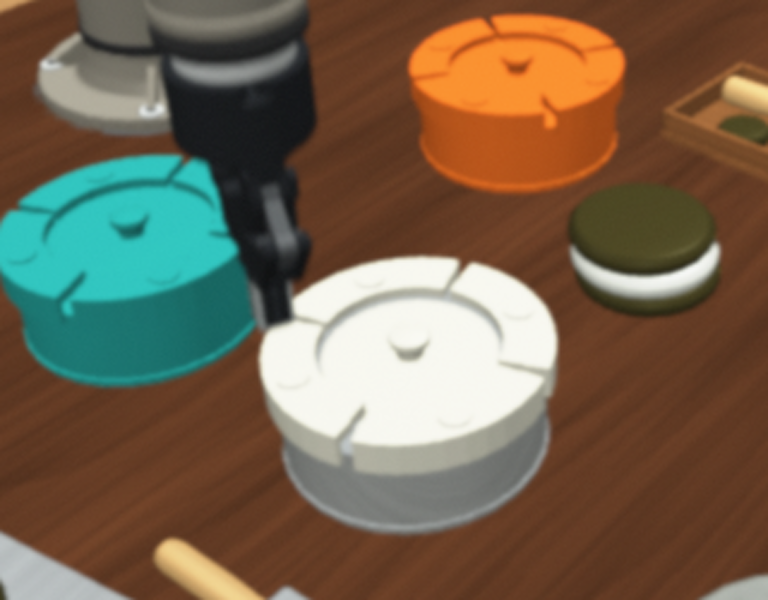

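{"name": "jog_arm", "arguments": {
  "rows": [
    {"fingers": 0,"x": 5,"y": 2,"z": 10,"ax": 0,"ay": 0,"az": 0},
    {"fingers": 0,"x": 0,"y": 0,"z": 18,"ax": 0,"ay": 0,"az": 0},
    {"fingers": 0,"x": 0,"y": 0,"z": 6,"ax": 0,"ay": 0,"az": 0},
    {"fingers": 0,"x": 0,"y": 0,"z": 4,"ax": 0,"ay": 0,"az": 0},
    {"fingers": 0,"x": 0,"y": 0,"z": 3,"ax": 0,"ay": 0,"az": 0},
    {"fingers": 0,"x": 0,"y": 0,"z": 3,"ax": 0,"ay": 0,"az": 0},
    {"fingers": 0,"x": 0,"y": 0,"z": 2,"ax": 0,"ay": 0,"az": 0},
    {"fingers": 0,"x": 0,"y": 0,"z": 1,"ax": 0,"ay": 0,"az": 0}
  ]
}}

```text
t: 2.65
eef_pos: [0.5093, -0.2946, 0.0746]
tool_rot: [0.0, 0.846, 0.534, 0.0]
contact_force: [-0.7, 1.0, -0.3]
gripper_width: -0.003
grasp_force: 0.0
```

{"name": "jog_arm", "arguments": {
  "rows": [
    {"fingers": 0,"x": 0,"y": 0,"z": 1,"ax": 0,"ay": 0,"az": 0},
    {"fingers": 0,"x": 0,"y": 0,"z": 1,"ax": 0,"ay": 0,"az": 0},
    {"fingers": 0,"x": 0,"y": 0,"z": 1,"ax": 0,"ay": 0,"az": 0},
    {"fingers": 0,"x": 0,"y": 0,"z": 0,"ax": 0,"ay": 0,"az": 0},
    {"fingers": 0,"x": 0,"y": 0,"z": 0,"ax": 0,"ay": 0,"az": 0},
    {"fingers": 0,"x": 0,"y": 0,"z": 0,"ax": 0,"ay": 0,"az": 0},
    {"fingers": 0,"x": 0,"y": 0,"z": 0,"ax": 0,"ay": 0,"az": 0},
    {"fingers": 0,"x": 0,"y": 0,"z": 0,"ax": 0,"ay": 0,"az": 0}
  ]
}}

```text
t: 3.45
eef_pos: [0.509, -0.2945, 0.0715]
tool_rot: [0.0, 0.846, 0.534, -0.0]
contact_force: [-2.3, 0.4, 5.9]
gripper_width: 0.003
grasp_force: 2.7
```

{"name": "jog_arm", "arguments": {
  "rows": [
    {"fingers": 0,"x": 0,"y": 0,"z": -6,"ax": 0,"ay": 0,"az": 0},
    {"fingers": 0,"x": 0,"y": 0,"z": -20,"ax": 0,"ay": 0,"az": 0},
    {"fingers": 0,"x": 0,"y": 0,"z": -5,"ax": 0,"ay": 0,"az": 0},
    {"fingers": 0,"x": 25,"y": 25,"z": 0,"ax": 0,"ay": 0,"az": 0},
    {"fingers": 0,"x": 25,"y": 25,"z": 0,"ax": 0,"ay": 0,"az": 0},
    {"fingers": 0,"x": 24,"y": 24,"z": 0,"ax": 0,"ay": 0,"az": 0},
    {"fingers": 0,"x": 0,"y": 0,"z": 0,"ax": 0,"ay": 0,"az": 0},
    {"fingers": 0,"x": 0,"y": 0,"z": 0,"ax": 0,"ay": 0,"az": 0}
  ]
}}

```text
t: 4.25
eef_pos: [0.608, -0.2587, 0.1017]
tool_rot: [-0.0, 0.845, 0.535, -0.0]
contact_force: [-1.1, -0.6, 0.7]
gripper_width: 0.001
grasp_force: 0.0
```

```bash
python3 - <<'E'
from station import bot
import numpy as np,cv2
from scipy.spatial.transform import Rotation as R
o=bot.get_obs();w=o["tool_rot"];Rm=R.from_quat([w[1],w[2],w[3],w[0]]).as_matrix()
C=np.array([.540,-.227])
for k in (-25.7,64.3,154.3):
    a=np.radians(k);p=np.array([*(C+.074*np.array([np.cos(a),np.sin(a)])),.081])
    print(np.round(1000*Rm.T@(p-o["eef_pos"]),1))
p=bot.read_camera("scene")["pixels"][:,:,::-1][150:400,80:400]
cv2.imwrite("pics/p2.png",cv2.resize(p,(768,600),interpolation=cv2.INTER_CUBIC))
E
```

```text
[-1.  -1.  20.7]
[ 73.4 -74.6  20.7]
[-1.00e-01 -1.49e+02  2.07e+01]
```

View pics/p2.png

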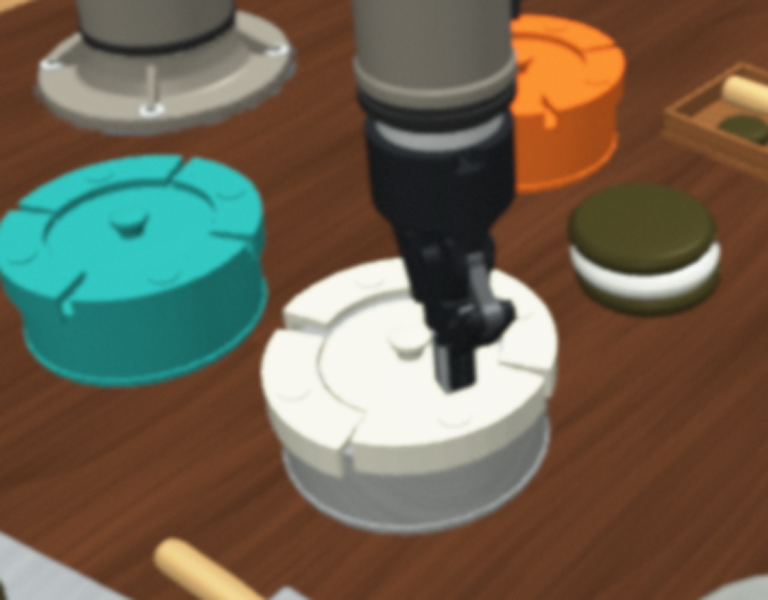

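The section at left (293,388) is now shut level with the disc; the tin is unmoved, and the tips are above the next pad (455,420).

{"name": "jog_arm", "arguments": {
  "rows": [
    {"fingers": 0,"x": -1,"y": -1,"z": 13,"ax": 0,"ay": 0,"az": 0},
    {"fingers": 0,"x": 0,"y": 0,"z": 6,"ax": 0,"ay": 0,"az": 0},
    {"fingers": 0,"x": 0,"y": 0,"z": 3,"ax": 0,"ay": 0,"az": 0},
    {"fingers": 0,"x": 0,"y": 0,"z": 3,"ax": 0,"ay": 0,"az": 0},
    {"fingers": 0,"x": 0,"y": 0,"z": 3,"ax": 0,"ay": 0,"az": 0},
    {"fingers": 0,"x": 0,"y": 0,"z": 3,"ax": 0,"ay": 0,"az": 0},
    {"fingers": 0,"x": 0,"y": 0,"z": 2,"ax": 0,"ay": 0,"az": 0},
    {"fingers": 0,"x": 0,"y": 0,"z": 0,"ax": 0,"ay": 0,"az": 0}
  ]
}}

```text
t: 5.1
eef_pos: [0.6066, -0.2601, 0.0713]
tool_rot: [0.0, 0.846, 0.534, 0.0]
contact_force: [-5.5, 1.8, 15.9]
gripper_width: -0.005
grasp_force: 7.7
```

{"name": "jog_arm", "arguments": {
  "rows": [
    {"fingers": 0,"x": 0,"y": 0,"z": 0,"ax": 0,"ay": 0,"az": 0},
    {"fingers": 0,"x": 0,"y": 0,"z": 0,"ax": 0,"ay": 0,"az": 0},
    {"fingers": 0,"x": 0,"y": 0,"z": 0,"ax": 0,"ay": 0,"az": 0},
    {"fingers": 0,"x": 0,"y": 0,"z": 0,"ax": 0,"ay": 0,"az": 0},
    {"fingers": 0,"x": 0,"y": 0,"z": 0,"ax": 0,"ay": 0,"az": 0},
    {"fingers": 0,"x": 0,"y": 0,"z": 0,"ax": 0,"ay": 0,"az": 0},
    {"fingers": 0,"x": 0,"y": 0,"z": 0,"ax": 0,"ay": 0,"az": 0},
    {"fingers": 0,"x": 0,"y": 0,"z": 0,"ax": 0,"ay": 0,"az": 0}
  ]
}}

```text
t: 5.9
eef_pos: [0.6066, -0.2601, 0.0713]
tool_rot: [0.0, 0.846, 0.534, 0.0]
contact_force: [-5.0, 0.7, 15.9]
gripper_width: 0.003
grasp_force: 7.7
```

{"name": "jog_arm", "arguments": {
  "rows": [
    {"fingers": 0,"x": 0,"y": 0,"z": -6,"ax": 0,"ay": 0,"az": 0},
    {"fingers": 0,"x": 0,"y": 0,"z": -20,"ax": 0,"ay": 0,"az": 0},
    {"fingers": 0,"x": 0,"y": 0,"z": -6,"ax": 0,"ay": 0,"az": 0},
    {"fingers": 0,"x": 25,"y": -25,"z": 0,"ax": 0,"ay": 0,"az": 0},
    {"fingers": 0,"x": 25,"y": -25,"z": 0,"ax": 0,"ay": 0,"az": 0},
    {"fingers": 0,"x": 24,"y": -24,"z": 0,"ax": 0,"ay": 0,"az": 0},
    {"fingers": 0,"x": 0,"y": 0,"z": 0,"ax": 0,"ay": 0,"az": 0},
    {"fingers": 0,"x": 0,"y": 0,"z": 0,"ax": 0,"ay": 0,"az": 0}
  ]
}}

```text
t: 6.7
eef_pos: [0.5715, -0.1605, 0.1012]
tool_rot: [0.0, 0.845, 0.535, 0.0]
contact_force: [-0.6, 0.1, -0.7]
gripper_width: 0.003
grasp_force: 0.0
```

Target was (0.5721, -0.1603): on spot.

{"name": "jog_arm", "arguments": {
  "rows": [
    {"fingers": 0,"x": 0,"y": 0,"z": 12,"ax": 0,"ay": 0,"az": 0},
    {"fingers": 0,"x": 0,"y": 0,"z": 6,"ax": 0,"ay": 0,"az": 0},
    {"fingers": 0,"x": 0,"y": 0,"z": 3,"ax": 0,"ay": 0,"az": 0},
    {"fingers": 0,"x": 0,"y": 0,"z": 3,"ax": 0,"ay": 0,"az": 0},
    {"fingers": 0,"x": 0,"y": 0,"z": 3,"ax": 0,"ay": 0,"az": 0},
    {"fingers": 0,"x": 0,"y": 0,"z": 3,"ax": 0,"ay": 0,"az": 0},
    {"fingers": 0,"x": 0,"y": 0,"z": 2,"ax": 0,"ay": 0,"az": 0},
    {"fingers": 0,"x": 0,"y": 0,"z": 0,"ax": 0,"ay": 0,"az": 0}
  ]
}}

```text
t: 7.5
eef_pos: [0.5716, -0.1614, 0.0712]
tool_rot: [0.0, 0.846, 0.534, -0.0]
contact_force: [-7.4, 0.4, 19.7]
gripper_width: 0.005
grasp_force: 9.5
```

{"name": "jog_arm", "arguments": {
  "rows": [
    {"fingers": 0,"x": 0,"y": 0,"z": 0,"ax": 0,"ay": 0,"az": 0},
    {"fingers": 0,"x": 0,"y": 0,"z": 0,"ax": 0,"ay": 0,"az": 0},
    {"fingers": 0,"x": 0,"y": 0,"z": -6,"ax": 0,"ay": 0,"az": 0},
    {"fingers": 0,"x": 0,"y": 0,"z": -20,"ax": 0,"ay": 0,"az": 0},
    {"fingers": 0,"x": 0,"y": 0,"z": -6,"ax": 0,"ay": 0,"az": 0},
    {"fingers": 0,"x": -25,"y": -25,"z": 0,"ax": 0,"ay": 0,"az": 0},
    {"fingers": 0,"x": -25,"y": -25,"z": 0,"ax": 0,"ay": 0,"az": 0},
    {"fingers": 0,"x": -24,"y": -24,"z": 0,"ax": 0,"ay": 0,"az": 0}
  ]
}}

```text
t: 8.3
eef_pos: [0.4715, -0.1966, 0.1009]
tool_rot: [-0.0, 0.845, 0.534, -0.0]
contact_force: [0.5, -0.3, 0.0]
gripper_width: -0.002
grasp_force: 0.0
```

{"name": "jog_arm", "arguments": {
  "rows": [
    {"fingers": 0,"x": 2,"y": 1,"z": 12,"ax": 0,"ay": 0,"az": 0},
    {"fingers": 0,"x": 0,"y": 0,"z": 6,"ax": 0,"ay": 0,"az": 0},
    {"fingers": 0,"x": 0,"y": 0,"z": 3,"ax": 0,"ay": 0,"az": 0},
    {"fingers": 0,"x": 0,"y": 0,"z": 3,"ax": 0,"ay": 0,"az": 0},
    {"fingers": 0,"x": 0,"y": 0,"z": 3,"ax": 0,"ay": 0,"az": 0},
    {"fingers": 0,"x": 0,"y": 0,"z": 3,"ax": 0,"ay": 0,"az": 0},
    {"fingers": 0,"x": 0,"y": 0,"z": 2,"ax": 0,"ay": 0,"az": 0},
    {"fingers": 0,"x": 0,"y": 0,"z": 0,"ax": 0,"ay": 0,"az": 0}
  ]
}}

```text
t: 9.1
eef_pos: [0.4755, -0.1944, 0.0712]
tool_rot: [0.0, 0.845, 0.534, 0.0]
contact_force: [-6.9, 3.4, 23.0]
gripper_width: -0.0
grasp_force: 11.7
```

{"name": "jog_arm", "arguments": {
  "rows": [
    {"fingers": 0,"x": 0,"y": 0,"z": 0,"ax": 0,"ay": 0,"az": 0},
    {"fingers": 0,"x": 0,"y": 0,"z": 0,"ax": 0,"ay": 0,"az": 0},
    {"fingers": 0,"x": 0,"y": 0,"z": -6,"ax": 0,"ay": 0,"az": 0},
    {"fingers": 0,"x": 0,"y": 0,"z": -20,"ax": 0,"ay": 0,"az": 0},
    {"fingers": 0,"x": 0,"y": 0,"z": -40,"ax": 0,"ay": 0,"az": 0},
    {"fingers": 0,"x": 0,"y": 0,"z": -40,"ax": 0,"ay": 0,"az": 0},
    {"fingers": 0,"x": 0,"y": 0,"z": -30,"ax": 0,"ay": 0,"az": 0},
    {"fingers": 0,"x": 0,"y": 0,"z": 0,"ax": 0,"ay": 0,"az": 0}
  ]
}}

```text
t: 9.9
eef_pos: [0.4777, -0.1955, 0.2097]
tool_rot: [0.003, 0.845, 0.534, 0.003]
contact_force: [0.2, -0.3, -0.5]
gripper_width: -0.004
grasp_force: 0.0
```

```bash
python3 - <<'E'
from station import bot
import cv2
p=bot.read_camera("scene")["pixels"][:,:,::-1][150:400,80:400]
cv2.imwrite("pics/p3.png",cv2.resize(p,(768,600),interpolation=cv2.INTER_CUBIC))
E
```

```text
(no output)
```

View pics/p3.png

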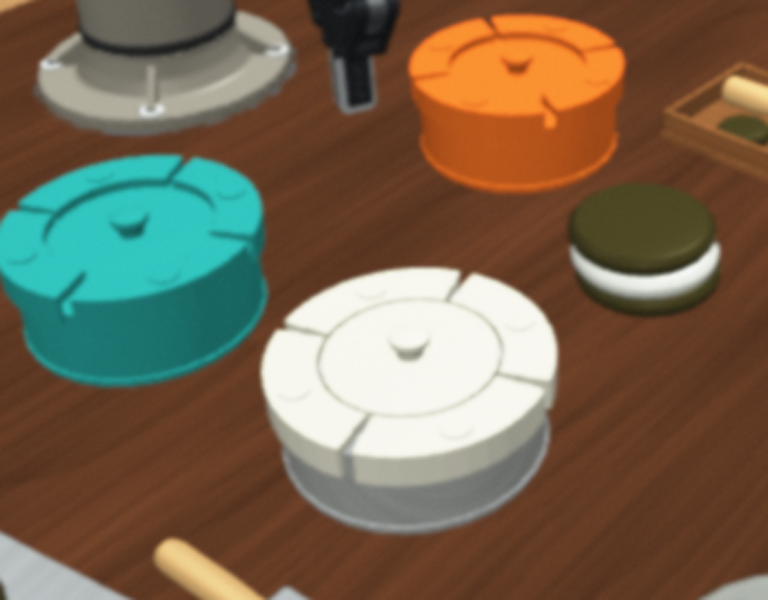

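All four pads (293,388), (455,430), (519,322) and (370,292) now sit level with the disc, and the tin has not moved.

```bash
python3 -c "
from station import bot
print(bot.hand_in())"
```

```text
the job is handed in; nothing more can be done
None
```

I pressed all four rim sections shut in order round the rim, and the last camera view showed them level with the disc and the tin in its place; I handed the job in at about 10 s, but no verdict came back.

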